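# Pack the bakery breakfast order

### The arm

A 7-joint arm with a two-finger parallel gripper is mounted at the origin on the work surface. World frame = base frame: x ahead of the robot, y to its left, z up, the work surface at z = 0. Lengths are in m, angles in rad, forces in N, time in s.
With the tool pointing down it reaches from about 0.425 to 0.925 m from the base axis. Payload 6.8 kg.
Tool frame: the origin (TCP) lies between the finger pads; the fingertips stand r.tcp_to_tips ahead of it and the grasp point (between the pads) lies 3 mm ahead of it (r.tcp_to_tips is the distance from the TCP to the fingertips, in m); z points along the fingers, y is the line along which they close (so a half turn about z gives the same grasp; the last joint's range is limited). The gripper opens to 85 mm and grips with 20 to 120 N. Pads are 22 mm wide; open, the fingers measure 114 mm over their backs; the gripper's body (76 mm by 85 mm) begins 54 mm behind the grasp point. The pads swing forward as they close: fully open they stand 13 mm farther back than shut.
Start: joints at [-1.222, 0.477, 0.022, 1.555, -0.011, 1.109, -0.083], TCP at [0.298, 0.606, 0.253] pointing down, gripper open.
Joint ranges: [-2.96, 2.96], [-0.34, 2.1], [-1.41, 1.46], [0.24, 2.44], [-1.37, 4.51], [0.17, 1.92], [-2.96, 2.96]. Speed limits (rad/s): [2.39, 2.39, 3.14, 3.14, 3.14, 3.14, 3.14].

### API

Orientations are given as a rotation vector (axis times angle).
In Python, from bench import r gives the robot as it stands. The module is installed in compiled form; this text tells all that it offers.
- The arm moves only by the tool step_arm, never from a script. Its argument "moves" is a list of rows, each an object of numbers: "rx", "ry", "rz": the turn, a rotation vector about the tool's x, y, z in degrees; "dx", "dy", "dz": the shift along the tool's x, y, z in mm; "gripper": the opening, from -1 (shut) to 1 (fully open). In form: [{"rx": .., "ry": .., "rz": .., "dx": .., "dy": .., "dz": .., "gripper": ..}, ...]. A call has 1 to 20 rows; each row shifts and turns the commanded pose from where the row before left it, along the tool's axes as they then stand; what a row does not reach is not made up. A row lasts 1/8 s, in which the tool goes at most 62.5 mm and 10.7 degrees, less where a joint would pass 70% of its speed; a pose out of reach is approached as far as the arm can. A call is refused whole if a number of a shift passes 62.5 or a number of a turn 10.7, either way. A call with a gripper value outside its range is refused whole. The fingers move at their own pace and stop on an object; "grip_force" is the grip in N (left out, the last holds). Time passes only in rows, so rows that do not move let the fingers close. It gives the time, the measured TCP pose, the force, the opening and the grip force at its end, in the units of the state.
- r.get_obs(): the state, without advancing time (a new reading comes with each control period).
- r.grab_frame(name): name is "scene" or "top"; returns the picture (400x640x3 uint8, blue, green, red); there is no depth.
- r.camera_info(name): a dict with "mtx" (3x3 intrinsics, pixels), "rvec" (rotation vector, rad) and "tvec" (3), from world to camera coordinates, as OpenCV has them. Camera axes: x right, y down, z forward; pixel columns grow to the right and rows downward; lengths in m; the calibration is good to about 2 mm. A picture is of the moment at which its call begins. camera_info takes no time and is no camera call.
- r.hand_in(): hands the job in; it is judged then, once.
The state is a dict: "clock": time; "joints": joint angles; "qvel": joint speeds; "tau": joint torques, N m; "tcp_pos": TCP position; "orientation": TCP orientation; "contact_force": force on the tool from outside, world axes, zero at the start; "moment": the same for the moment, N m; "grip_width": finger opening in m; "gripper_force": force on a finger pad.
Only numpy, scipy, OpenCV 4.12 (cv2) and the standard library are available. Lean on these libraries where they do the work, as an engineer would, in place of code of your own. Each camera call takes 0.05 s, during which the arm holds its last target. There are 200 camera calls.

### The job

Pack the breakfast order: slide the box's cover back, put every bread roll from the baking sheet into the compartment and slide the cover fully shut over them. Close the biscuit canister too: set its lid level on the neck, turn it back (anticlockwise) until it drops into the thread start, then screw it clockwise as far as it goes, so that the bar on the lid lines up with the two marks on the canister's shoulder. Leave the oil bottle and the mug alone.

Things in the scene. Friction and masses are not known exactly. Their poses are not given: they have to be found in the camera images.
- box_floor (a point): Centre of the inner floor of the compartment of a fixed dark brown box, 6 mm above the table. Inside 190 mm along this x, 200 along y; walls 6 thick, 60 high above this floor. x points to the rear of the box, away from the robot, where a closed deck 200 mm long carries the open cover.
- cover (a joint): Slide of the flat aluminium cover (196 x 204 x 5 mm, its top 65 mm above box_floor), m. 0 = shut; grows as it slides to the rear (+x of box_floor); 0.198 = fully open, compartment clear. About 1.5 N of friction; stays where left; starts partly open (0.04 to 0.12).
- cover_grip (a point): Centre of the top of the cover's upright black grip bar: 70 mm long (y of box_floor) x 16 thick (x) x 34 high, its centre 26 mm behind the cover's front edge. Moves with the cover; shut, it lies 72 mm in front of box_floor along x. Axes as box_floor.
- canister: The canister, fixed; origin under its centre, 130 mm below rim, same axes. At ANGLE 64 to 146 degrees the lid can drop to the thread start: lid_seat then 4 to 5 mm above rim (a stop at 146). At -13 to 62 a lid put on from above rests on top of the thread, lid_seat 11 to 17 mm above rim, and a stop bars clockwise turning past 0.
- rim (a point): Centre of the top of the neck of the fixed white canister (body 130 mm across, rim 130 mm above the table; neck 83 mm across, 31 high). Right-hand thread with two starts half a turn apart, out to 96 mm across. x points, either way, at two small grey marks on the shoulder. ANGLE below = from this x to the lid's x, anticlockwise from above, same again after half a turn.
- lid_seat (a point): Centre of the underside of the grey lid's top disc, on its axis, z up. Disc 111 mm across, 5 thick; on it a grip bar 90 long (this x) x 22 wide (y) x 36 high, its top 41 mm above this point. Once caught, clockwise turning sinks it from ANGLE 50 down by 0.1 mm per degree until disc meets rim at a hard stop at ANGLE 0 (tight: 0 to 1 mm above rim).
- lid: The loose lid, 140 g; origin on its axis at the skirt's lower edge, 24 mm below lid_seat, same axes. Two inner lugs, 20 mm wide and 6 thick (12 to 18 mm below lid_seat), lie under the ends of the grip bar, with 2.5 mm play round the neck. Starts upright on the table.
- roll1: A crusty bread roll with rounded edges, 76 long (its x axis) x 48 wide (y) x 38 mm high, about 60 g; origin at the centre of its flat underside, z up. Starts on the baking sheet (None if absent in this run).
- roll2: A crusty bread roll with rounded edges, 76 long (its x axis) x 48 wide (y) x 38 mm high, about 60 g; origin at the centre of its flat underside, z up. Starts on the baking sheet (None if absent in this run).
- roll3: A crusty bread roll with rounded edges, 76 long (its x axis) x 48 wide (y) x 38 mm high, about 60 g; origin at the centre of its flat underside, z up. Starts on the baking sheet (None if absent in this run).
- roll4: A crusty bread roll with rounded edges, 76 long (its x axis) x 48 wide (y) x 38 mm high, about 60 g; origin at the centre of its flat underside, z up. Starts on the baking sheet (None if absent in this run).
- sheet: Fixed baking sheet 250 (x) x 280 (y) mm, 4 mm thick with a rim 9 mm above the table; origin at the centre of its underside.
- oil_bottle: Bystander: upright green bottle, 64 mm in diameter, 200 mm high; origin under its centre.
- mug: Bystander: white mug, 80 mm in diameter, 90 mm high; origin under its centre.

How it is judged:
By the outcome, as a careful person would: the job done as asked, in the order asked, and still so for the second after the job is handed in, with the robot touching nothing.
Of roll1, roll2, roll3, roll4 only 2 to 4 are there at a start; the rules pass over those that are not, and their reading is None.
At some moment in a run one of roll1, roll2, roll3, roll4, lid may be knocked a few centimetres aside while the robot is not near it.
It also fails if it takes over 210 s, if anything falls off the work surface, if the arm or the gripper's body presses on something with over 40 N, if the wrist force passes 120 N, or if a joint passes its speed limit or range.

## Working session

There is one attempt and no reset: what is moved stays moved. The work goes in short steps, Python scripts to look and compute and a tool call to move; the robot and the scene stay as the last step left them, time stands still between calls to the robot, and variables do not carry over. Pictures are saved under pics/ and viewed, at most 14 in all, crops included, and the job is handed in when it is done.

Besides the shell and the picture viewer there is one more tool, called after "Call:" by a JSON object that holds its "method" and its "body", one argument or row to a line. step_arm: Moves the arm, as the interface text tells. Its arguments: {"type":"object","properties":{"moves":{"type":"array","items":{"type":"object","properties":{"rx":{"type":"number"},"ry":{"type":"number"},"rz":{"type":"number"},"dx":{"type":"number"},"dy":{"type":"number"},"dz":{"type":"number"},"gripper":{"type":"number"}}}},"grip_force":{"type":"number"}},"required":["moves"]}

```bash
mkdir -p pics; cat > h.py <<'E'
import numpy as np, cv2
from scipy.spatial.transform import Rotation as R
from bench import r
def cam(n):
    c=r.camera_info(n); M=R.from_rotvec(np.ravel(c['rvec'])).as_matrix(); return np.array(c['mtx']),M,np.ravel(c['tvec'])
def ray(n,p,z):
    K,M,t=cam(n); o=-M.T@t; d=M.T@np.linalg.inv(K)@np.array([p[0],p[1],1.]); return (o+d*(z-o[2])/d[2])[:2]
def proj(n,P):
    K,M,t=cam(n); q=K@(M@np.array(P,float)+t); return q[:2]/q[2]
def st():
    o=r.get_obs(); T=R.from_rotvec(o['orientation']).as_matrix()
    print('t',round(o['clock'],2),'tcp',np.round(o['tcp_pos'],4),'x',np.round(T[:,0],3),'y',np.round(T[:,1],3),'z',np.round(T[:,2],3),'F',np.round(o['contact_force'],1),'w',round(o['grip_width'],4),'gf',o['gripper_force'],'j',np.round(o['joints'],2))
    return o,T
E
python3 - <<'E'
from h import *
for n in ('scene','top'):
    im=r.grab_frame(n); cv2.imwrite(f'pics/{n}0.png',im); K,M,t=cam(n); print(n,K.round(1).tolist(),(-M.T@t).round(3),M.round(2).tolist())
st(); print(r.tcp_to_tips)
E
```

```text
scene [[406.9, 0.0, 324.6], [0.0, 406.9, 196.9], [0.0, 0.0, 1.0]] [1.023 0.765 0.805] [[-0.88, 0.47, 0.01], [0.29, 0.55, -0.78], [-0.37, -0.68, -0.63]]
top [[515.5, 0.0, 330.6], [0.0, 515.5, 190.2], [0.0, 0.0, 1.0]] [ 0.441 -0.04   1.649] [[-0.02, -1.0, -0.0], [-0.99, 0.02, -0.11], [0.11, -0.0, -0.99]]
t 0.1 tcp [0.2975 0.6054 0.2524] x [-0.897  0.441 -0.   ] y [ 0.441  0.897 -0.002] z [-0.001 -0.002 -1.   ] F [ 0.5  0.8 -0. ] w 0.0854 gf 0.0 j [-1.22  0.48  0.02  1.56 -0.01  1.11 -0.08]
0.022
```

View pics/scene0.png

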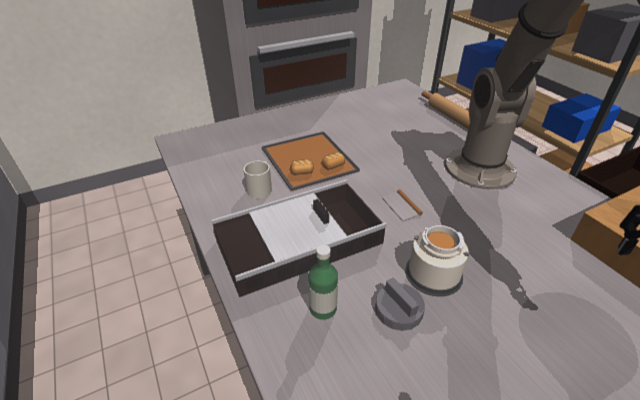

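View pics/top0.png

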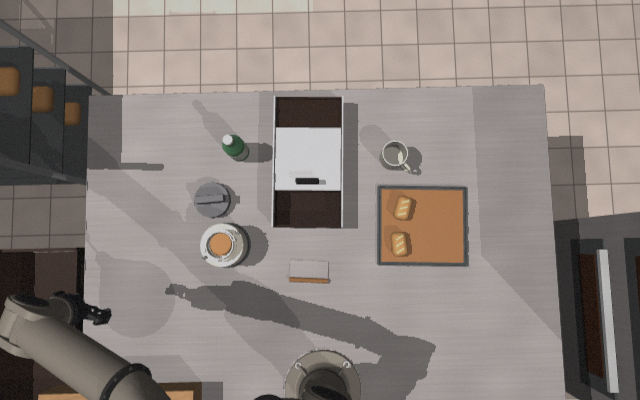

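The scene shows two rolls on the sheet, a partly open cover, the lid at (400,305) and the canister at (438,260). In the top view the rolls are at (403,208) and (400,244), the grip bar at (307,181), the lid at (211,200) and the canister at (222,245).

```bash
python3 - <<'E'
from h import *
im=cv2.imread('pics/top0.png'); cv2.imwrite('pics/c1.png',cv2.resize(im[88:278,192:472],None,fx=2.8,fy=2.8,interpolation=cv2.INTER_CUBIC))
im=cv2.imread('pics/scene0.png'); cv2.imwrite('pics/c2.png',cv2.resize(im[185:335,300:480],None,fx=4,fy=4,interpolation=cv2.INTER_CUBIC))
E
```

```text
(no output)
```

View pics/c1.png

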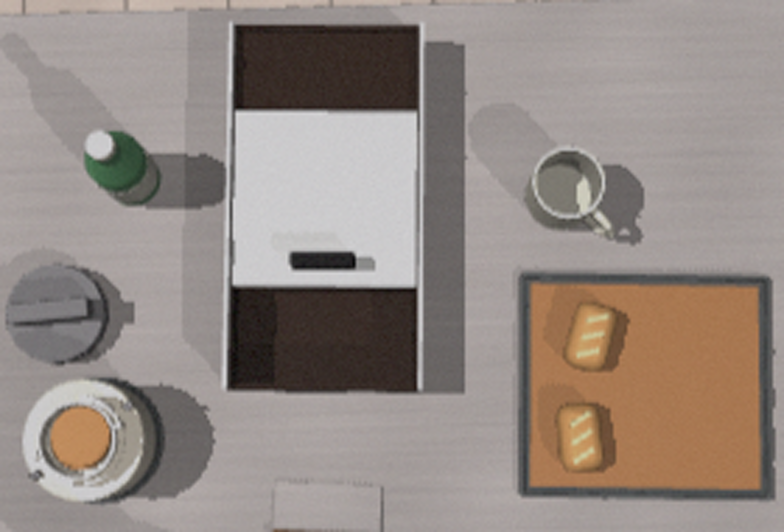

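View pics/c2.png

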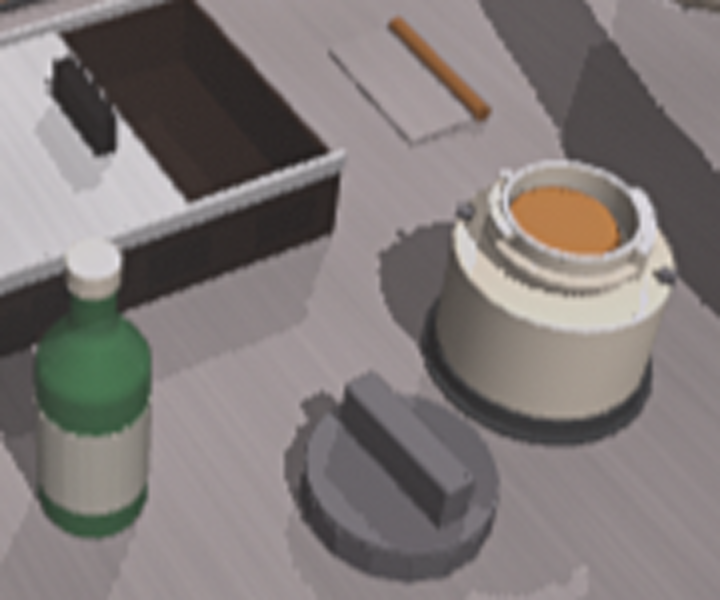

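Crop c1 shows the rolls at about (592,337) and (581,437), the bar of the lid at (48,310), the canister neck at (82,437) and the cover's corners. c2 shows the two shoulder marks at (463,210) and (665,275), with the lid bar in front. Next I measure these.

```bash
cat > m.py <<'E'
from h import *
def blob(m,amin=60):
    cs,_=cv2.findContours(m.astype(np.uint8),cv2.RETR_EXTERNAL,cv2.CHAIN_APPROX_NONE)
    return sorted([c for c in cs if cv2.contourArea(c)>amin],key=cv2.contourArea,reverse=True)
def tri(p,q): # top px, scene px
    A=[];b=[]
    for n,u in (('top',p),('scene',q)):
        K,M,t=cam(n); P=K@np.c_[M,t]
        for i in (0,1):
            v=u[i]*P[2]-P[i]; A.append(v[:3]); b.append(-v[3])
    return np.linalg.lstsq(np.array(A),np.array(b),rcond=None)[0]
def rect(n,c,z):
    w=np.array([ray(n,p,z) for p in c[:,0,:]],np.float32)*1000
    (x,y),(a,b),th=cv2.minAreaRect(w)
    if a<b: a,b,th=b,a,th+90
    return np.round([x,y,a,b,(th+90)%180-90],1)
E
python3 - <<'E'
from m import *
T=cv2.imread('pics/top0.png');S=cv2.imread('pics/scene0.png')
C=lambda x,y:(x/2.8+192-.5+.18,y/2.8+88-.5+.18)
D=lambda x,y:(x/4+300-.4,y/4+185-.4)
hsv=cv2.cvtColor(T,cv2.COLOR_BGR2HSV)
for q in [(403,208),(410,230),(440,230),(400,244),(392,242)]: print(q,hsv[q[1],q[0]])
g=T.max(2)
m=np.zeros_like(g);m[170:192,290:325]=1
b=blob((g<60)&(m>0),20)
for c in b[:1]: print('grip',rect('top',c,.105))
print('cover corners',[ray('top',C(*p),.071).round(4).tolist() for p in [(231,287),(417,287),(234,110),(418,110)]])
print('rail',[ray('top',C(*p),.071).round(4).tolist() for p in [(226,389),(420,389),(231,24),(422,24)]])
print('lid bar',[ray('top',C(*p),.065).round(4).tolist() for p in [(8,308),(87,300),(88,319),(9,325)]])
print('lid bar tri ends scene',[ray('scene',D(*p),.065).round(4).tolist() for p in [(345,385),(372,372),(472,478),(440,500)]])
print('marks',ray('top',C(37,475),.1),ray('scene',D(463,210),.1),ray('scene',D(665,275),.1))
print('sheet',[ray('top',C(*p),.009).round(4).tolist() for p in [(519,272),(771,277),(519,495),(770,496)]])
print('rimcentre', ray('top',C(82,437),.13),'body',ray('top',C(90,440),.099), ray('scene',D(573,205),.13))
print('lid disc',ray('top',C(57,313),.029))
print('bottle',ray('top',C(100,144),.2),'mug',ray('top',C(568,182),.09))
E
```

```text
(403, 208) [ 24  76 201]
(410, 230) [ 13 131 171]
(440, 230) [ 13 131 169]
(400, 244) [ 23  75 204]
(392, 242) [ 15 134 156]
grip [633.8  30.5  66.5  12.2  88.6]
cover corners [[0.6121, 0.1336], [0.607, -0.0708], [0.8102, 0.1277], [0.8051, -0.0772]]
rail [[0.5003, 0.1405], [0.495, -0.0711], [0.9085, 0.1297], [0.9031, -0.0843]]
lid bar [[0.5955, 0.3804], [0.6022, 0.2933], [0.5812, 0.2922], [0.5767, 0.3792]]
lid bar tri ends scene [[0.6056, 0.2972], [0.5861, 0.2967], [0.5816, 0.3831], [0.6058, 0.3863]]
marks [0.41272621 0.33964984] [0.48217382 0.24088018] [0.41104097 0.34044878]
sheet [[0.6278, -0.1891], [0.6149, -0.4767], [0.3754, -0.1805], [0.3674, -0.4625]]
rimcentre [0.451594   0.28521255] body [0.44841565 0.28330159] [0.44503708 0.29047848]
lid disc [0.59202948 0.3346814 ]
bottle [0.74812571 0.25120726] mug [ 0.7163447  -0.23866568]
```

```bash
cat >> m.py <<'E'
def rolls(n='top',z=.025,T=None):
    T=r.grab_frame(n) if T is None else T
    h=cv2.cvtColor(T,cv2.COLOR_BGR2HSV).astype(int)
    m=(h[:,:,0]>=16)&(h[:,:,0]<=32)&(h[:,:,1]>60)&(h[:,:,2]>90)
    box=np.zeros(m.shape,bool)
    if n=='top': box[180:270,370:475]=1
    else: box[130:190,255:360]=1
    m=cv2.morphologyEx((m&box).astype(np.uint8),cv2.MORPH_CLOSE,np.ones((3,3)))
    return [rect(n,c,z) for c in blob(m,40)]
def plan(x,y,z,yd):
    """yd: world angle deg of tool y; prints turn about tool z then shift in the turned tool axes"""
    o,T=st(); cur=np.degrees(np.arctan2(T[1,1],T[0,1]))
    a=(yd-cur+180)%360-180
    T2=R.from_euler('z',a,degrees=True).as_matrix()@T
    d=T2.T@(np.array([x,y,z])-o['tcp_pos'])*1000
    print('rz',round(-a,1),'shift',d.round(1))
E
python3 - <<'E'
from m import *
T=cv2.imread('pics/top0.png');S=cv2.imread('pics/scene0.png')
print(rolls('top',.025,T),rolls('scene',.025,S))
def ov(im,n,cs,win,f):
    x0,y0,w,h=win; c=cv2.resize(im[y0:y0+h,x0:x0+w],None,fx=f,fy=f,interpolation=cv2.INTER_CUBIC)
    for (x,y,z,rad,col) in cs:
        p=[(proj(n,(x+rad*np.cos(t),y+rad*np.sin(t),z))-(x0,y0)+.5)*f for t in np.linspace(0,6.283,40)]
        cv2.polylines(c,[np.int32(p)],True,col,1)
    return c
cs=[(.4475,.2895,.13,.0415,(0,0,255)),(.4475,.2895,.099,.065,(255,0,0)),(.592,.336,.029,.0555,(0,255,0))]
a=ov(T,'top',cs,(188,178,60,94),6);b=ov(S,'scene',cs,(370,220,105,110),5)
H=max(a.shape[0],b.shape[0]); f=lambda q:np.vstack([q,np.zeros((H-q.shape[0],q.shape[1],3),np.uint8)])
o=np.hstack([f(a),f(b)]);o=cv2.resize(o,None,fx=.9,fy=.9);print(o.shape);cv2.imwrite('pics/c3.png',o)
plan(.635,.030,.25,-1.6)
E
```

```text
[array([ 442.6, -248.7,   65.5,   46.9,   -1.4]), array([ 550.4, -267.3,   69.7,   43.7,  -23.8])] [array([ 541.5, -279.8,   55.9,   45.1,  -12.3])]
(508, 796, 3)
t 0.1 tcp [0.2975 0.6054 0.2524] x [-0.897  0.441 -0.   ] y [ 0.441  0.897 -0.002] z [-0.001 -0.002 -1.   ] F [ 0.5  0.8 -0. ] w 0.0854 gf 0.0 j [-1.22  0.48  0.02  1.56 -0.01  1.11 -0.08]
rz 65.4 shift [-565.7  353.4    1.9]
```

View pics/c3.png

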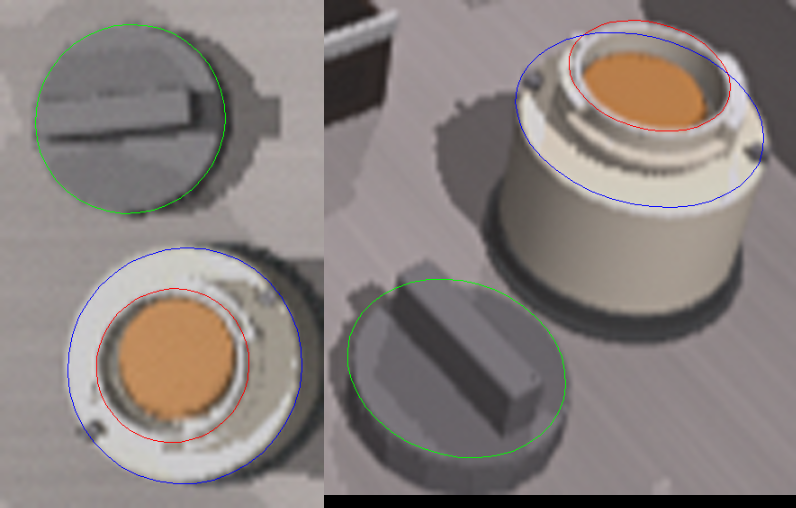

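The overlay's top-view circles fit the neck and the lid well. The scene camera is off by a pixel or so, about 2 mm. I'll go to the cover.

Call:
{"method": "step_arm", "body": {
  "moves": [
    {"rz":9.35},
    {"rz":9.35},
    {"rz":9.35},
    {"rz":9.35},
    {"rz":9.35},
    {"rz":9.35},
    {"rz":9.3}
  ],
  "grip_force": 40
}}

```text
invalid input at $.moves[0]: expected keys rx, ry, rz, dx, dy, dz, gripper
```

Call:
{"method": "step_arm", "body": {
  "moves": [
    {"dx":-40.4,"dy":25.2},
    {"dx":-40.4,"dy":25.2},
    {"dx":-40.4,"dy":25.2},
    {"dx":-40.4,"dy":25.2},
    {"dx":-40.4,"dy":25.2},
    {"dx":-40.4,"dy":25.2},
    {"dx":-40.4,"dy":25.2},
    {"dx":-40.4,"dy":25.2},
    {"dx":-40.4,"dy":25.2},
    {"dx":-40.4,"dy":25.2},
    {"dx":-40.4,"dy":25.2},
    {"dx":-40.4,"dy":25.2},
    {"dx":-40.4,"dy":25.2},
    {"dx":-40.4,"dy":25.2},
    {},
    {}
  ]
}}

```text
invalid input at $.moves[0]: expected keys rx, ry, rz, dx, dy, dz, gripper
```

```bash
python3 - <<'E'
from m import *
plan(.635,.030,.099,-1.6)
E
```

```text
t 0.1 tcp [0.2975 0.6054 0.2524] x [-0.897  0.441 -0.   ] y [ 0.441  0.897 -0.002] z [-0.001 -0.002 -1.   ] F [ 0.5  0.8 -0. ] w 0.0854 gf 0.0 j [-1.22  0.48  0.02  1.56 -0.01  1.11 -0.08]
rz 65.4 shift [-565.7  353.7  152.9]
```

Call:
{"method": "step_arm", "body": {
  "moves": [
    {"rx":0,"ry":0,"rz":9.3,"dx":0,"dy":0,"dz":0,"gripper":1},
    {"rx":0,"ry":0,"rz":9.3,"dx":0,"dy":0,"dz":0,"gripper":1},
    {"rx":0,"ry":0,"rz":9.3,"dx":0,"dy":0,"dz":0,"gripper":1},
    {"rx":0,"ry":0,"rz":9.3,"dx":0,"dy":0,"dz":0,"gripper":1},
    {"rx":0,"ry":0,"rz":9.3,"dx":0,"dy":0,"dz":0,"gripper":1},
    {"rx":0,"ry":0,"rz":9.3,"dx":0,"dy":0,"dz":0,"gripper":1},
    {"rx":0,"ry":0,"rz":9.6,"dx":0,"dy":0,"dz":0,"gripper":1},
    {"rx":0,"ry":0,"rz":0,"dx":-47,"dy":29.5,"dz":0,"gripper":1},
    {"rx":0,"ry":0,"rz":0,"dx":-47,"dy":29.5,"dz":0,"gripper":1},
    {"rx":0,"ry":0,"rz":0,"dx":-47,"dy":29.5,"dz":0,"gripper":1},
    {"rx":0,"ry":0,"rz":0,"dx":-47,"dy":29.5,"dz":0,"gripper":1},
    {"rx":0,"ry":0,"rz":0,"dx":-47,"dy":29.5,"dz":0,"gripper":1},
    {"rx":0,"ry":0,"rz":0,"dx":-47,"dy":29.5,"dz":0,"gripper":1},
    {"rx":0,"ry":0,"rz":0,"dx":-47,"dy":29.5,"dz":0,"gripper":1},
    {"rx":0,"ry":0,"rz":0,"dx":-47,"dy":29.5,"dz":0,"gripper":1},
    {"rx":0,"ry":0,"rz":0,"dx":-47,"dy":29.5,"dz":0,"gripper":1},
    {"rx":0,"ry":0,"rz":0,"dx":-47,"dy":29.5,"dz":0,"gripper":1},
    {"rx":0,"ry":0,"rz":0,"dx":-47,"dy":29.5,"dz":0,"gripper":1},
    {"rx":0,"ry":0,"rz":0,"dx":-47,"dy":29.5,"dz":0,"gripper":1}
  ],
  "grip_force": 40
}}

```text
clock: 2.48
tcp_pos: [0.6366, 0.0309, 0.253]
orientation: [-2.251, -2.191, 0.0]
contact_force: [0.3, -0.2, -0.1]
grip_width: 0.0858
gripper_force: 0.0
```

```bash
python3 - <<'E'
from m import *
plan(.635,.030,.099,-1.6)
E
```

```text
t 2.48 tcp [0.6366 0.0309 0.253 ] x [0.027 1.    0.   ] y [ 1.    -0.027 -0.001] z [-0.001  0.    -1.   ] F [ 0.3 -0.2 -0.1] w 0.0858 gf 0.0 j [-0.49  0.44  0.47  1.68 -0.22  1.08  0.02]
rz 0.1 shift [ -1.   -1.5 154. ]
```

Call:
{"method": "step_arm", "body": {
  "moves": [
    {"rx":0,"ry":0,"rz":0,"dx":-1,"dy":-1.5,"dz":50,"gripper":1},
    {"rx":0,"ry":0,"rz":0,"dx":0,"dy":0,"dz":50,"gripper":1},
    {"rx":0,"ry":0,"rz":0,"dx":0,"dy":0,"dz":34,"gripper":1},
    {"rx":0,"ry":0,"rz":0,"dx":0,"dy":0,"dz":20,"gripper":1},
    {"rx":0,"ry":0,"rz":0,"dx":0,"dy":0,"dz":0,"gripper":-1},
    {"rx":0,"ry":0,"rz":0,"dx":0,"dy":0,"dz":0,"gripper":-1},
    {"rx":0,"ry":0,"rz":0,"dx":0,"dy":0,"dz":0,"gripper":-1},
    {"rx":0,"ry":0,"rz":0,"dx":0,"dy":0,"dz":0,"gripper":-1},
    {"rx":0,"ry":0,"rz":0,"dx":0,"dy":0,"dz":0,"gripper":-1},
    {"rx":0,"ry":0,"rz":0,"dx":0,"dy":0,"dz":0,"gripper":-1}
  ],
  "grip_force": 30
}}

```text
clock: 3.72
tcp_pos: [0.6355, 0.0314, 0.1006]
orientation: [2.251, 2.19, 0.003]
contact_force: [-1.1, -0.4, 6.0]
grip_width: 0.0154
gripper_force: 33.5
```

```bash
python3 - <<'E'
from m import *
plan(.725,.0278,.099,-1.6)
E
```

```text
t 3.73 tcp [0.6355 0.0314 0.1006] x [0.028 1.    0.001] y [ 1.    -0.028  0.002] z [ 0.002  0.001 -1.   ] F [-1.1 -0.4  6. ] w 0.0154 gf 33.46580743789673 j [-0.43  0.62  0.4   1.79 -0.32  0.79  0.1 ]
rz 0.0 shift [-1.1 89.6  1.8]
```

Call:
{"method": "step_arm", "body": {
  "moves": [
    {"rx":0,"ry":0,"rz":0,"dx":0,"dy":10,"dz":0,"gripper":-1},
    {"rx":0,"ry":0,"rz":0,"dx":0,"dy":15,"dz":0,"gripper":-1},
    {"rx":0,"ry":0,"rz":0,"dx":0,"dy":15,"dz":0,"gripper":-1},
    {"rx":0,"ry":0,"rz":0,"dx":0,"dy":15,"dz":0,"gripper":-1},
    {"rx":0,"ry":0,"rz":0,"dx":0,"dy":15,"dz":0,"gripper":-1},
    {"rx":0,"ry":0,"rz":0,"dx":0,"dy":10,"dz":0,"gripper":-1},
    {"rx":0,"ry":0,"rz":0,"dx":0,"dy":4,"dz":0,"gripper":-1},
    {"rx":0,"ry":0,"rz":0,"dx":0,"dy":0,"dz":0,"gripper":-1}
  ]
}}

```text
clock: 4.72
tcp_pos: [0.72, 0.0288, 0.1006]
orientation: [2.251, 2.189, 0.003]
contact_force: [1.4, -0.6, 5.0]
grip_width: 0.0154
gripper_force: 33.2
```

Call:
{"method": "step_arm", "body": {
  "moves": [
    {"rx":0,"ry":0,"rz":0,"dx":0,"dy":2,"dz":0,"gripper":-1},
    {"rx":0,"ry":0,"rz":0,"dx":0,"dy":2,"dz":0,"gripper":-1},
    {"rx":0,"ry":0,"rz":0,"dx":0,"dy":0,"dz":0,"gripper":-1}
  ]
}}

```text
clock: 5.1
tcp_pos: [0.7233, 0.0287, 0.1006]
orientation: [2.251, 2.189, 0.002]
contact_force: [-1.2, -0.1, 6.4]
grip_width: 0.0153
gripper_force: 33.4
```

Call:
{"method": "step_arm", "body": {
  "moves": [
    {"rx":0,"ry":0,"rz":0,"dx":0,"dy":2,"dz":0,"gripper":-1},
    {"rx":0,"ry":0,"rz":0,"dx":0,"dy":0,"dz":0,"gripper":-1}
  ]
}}

```text
clock: 5.35
tcp_pos: [0.7243, 0.0286, 0.1006]
orientation: [-2.252, -2.19, 0.0]
contact_force: [-4.8, 0.5, 9.7]
grip_width: 0.0152
gripper_force: 33.9
```

Call:
{"method": "step_arm", "body": {
  "moves": [
    {"rx":0,"ry":0,"rz":0,"dx":0,"dy":0,"dz":0,"gripper":1},
    {"rx":0,"ry":0,"rz":0,"dx":0,"dy":0,"dz":0,"gripper":1},
    {"rx":0,"ry":0,"rz":0,"dx":0,"dy":0,"dz":0,"gripper":1},
    {"rx":0,"ry":0,"rz":0,"dx":0,"dy":0,"dz":0,"gripper":1},
    {"rx":0,"ry":0,"rz":0,"dx":0,"dy":0,"dz":-50,"gripper":1},
    {"rx":0,"ry":0,"rz":0,"dx":0,"dy":0,"dz":-50,"gripper":1},
    {"rx":0,"ry":0,"rz":0,"dx":0,"dy":0,"dz":0,"gripper":1}
  ]
}}

```text
clock: 6.22
tcp_pos: [0.7274, 0.0284, 0.2046]
orientation: [2.248, 2.186, 0.011]
contact_force: [0.2, -0.3, -0.5]
grip_width: 0.0854
gripper_force: 0.0
```

```bash
python3 - <<'E'
from m import *
T=r.grab_frame('top');S=r.grab_frame('scene')
print(rolls('top',.025,T))
plan(.5505,-.267,.2,-110)
x=np.hstack([cv2.resize(T[180:270,370:475],None,fx=4,fy=4,interpolation=cv2.INTER_CUBIC),cv2.resize(S[130:220,255:345],None,fx=4,fy=4,interpolation=cv2.INTER_CUBIC)])
cv2.imwrite('pics/c4.png',x)
E
```

```text
[array([ 552.1, -266.3,   72.2,   45.3,  -14.2]), array([ 441.1, -249.4,   66.3,   44.3,    4.9])]
t 6.33 tcp [0.7246 0.0289 0.1997] x [0.027 1.    0.   ] y [ 1.    -0.027  0.001] z [ 0.001  0.    -1.   ] F [-0.   1.  -0.5] w 0.0853 gf 0.0 j [-0.4   0.64  0.44  1.49 -0.29  1.07  0.07]
rz 108.4 shift [-6.240e+01  3.377e+02 -1.000e-01]
```

View pics/c4.png

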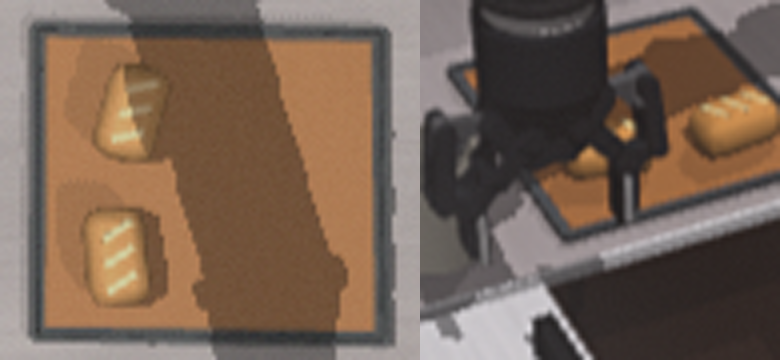

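The crop shows roll A tilted about -14° at (552,-267) mm and roll B about +5° at (441,-249) mm. Nothing has been knocked yet. Next is roll A.

Call:
{"method": "step_arm", "body": {
  "moves": [
    {"rx":0,"ry":0,"rz":-9.7,"dx":0,"dy":0,"dz":0,"gripper":0.6},
    {"rx":0,"ry":0,"rz":-9.7,"dx":0,"dy":0,"dz":0,"gripper":0.6},
    {"rx":0,"ry":0,"rz":-9.7,"dx":0,"dy":0,"dz":0,"gripper":0.6},
    {"rx":0,"ry":0,"rz":-9.7,"dx":0,"dy":0,"dz":0,"gripper":0.6},
    {"rx":0,"ry":0,"rz":-9.7,"dx":0,"dy":0,"dz":0,"gripper":0.6},
    {"rx":0,"ry":0,"rz":-9.7,"dx":0,"dy":0,"dz":0,"gripper":0.6},
    {"rx":0,"ry":0,"rz":-9.7,"dx":0,"dy":0,"dz":0,"gripper":0.6},
    {"rx":0,"ry":0,"rz":-9.7,"dx":0,"dy":0,"dz":0,"gripper":0.6},
    {"rx":0,"ry":0,"rz":0,"dx":0,"dy":0,"dz":0,"gripper":0.6}
  ]
}}

```text
clock: 7.45
tcp_pos: [0.7236, 0.0288, 0.1974]
orientation: [-0.384, -3.115, 0.0]
contact_force: [0.5, -0.1, -0.2]
grip_width: 0.0682
gripper_force: 0.0
```

```bash
python3 - <<'E'
from m import *
plan(.552,-.267,.13,76)
E
```

```text
t 7.45 tcp [0.7236 0.0288 0.1974] x [-0.97   0.243  0.003] y [ 0.243  0.97  -0.   ] z [-0.003  0.    -1.   ] F [ 0.5 -0.1 -0.2] w 0.0682 gf 0.0 j [-0.2   0.61  0.11  1.48 -0.07  1.06  1.25]
rz -0.1 shift [  94.7 -328.5   67.8]
```

Call:
{"method": "step_arm", "body": {
  "moves": [
    {"rx":0,"ry":0,"rz":0,"dx":11.8,"dy":-41,"dz":0,"gripper":0.6},
    {"rx":0,"ry":0,"rz":0,"dx":11.8,"dy":-41,"dz":0,"gripper":0.6},
    {"rx":0,"ry":0,"rz":0,"dx":11.8,"dy":-41,"dz":0,"gripper":0.6},
    {"rx":0,"ry":0,"rz":0,"dx":11.8,"dy":-41,"dz":0,"gripper":0.6},
    {"rx":0,"ry":0,"rz":0,"dx":11.8,"dy":-41,"dz":0,"gripper":0.6},
    {"rx":0,"ry":0,"rz":0,"dx":11.8,"dy":-41,"dz":0,"gripper":0.6},
    {"rx":0,"ry":0,"rz":0,"dx":11.8,"dy":-41,"dz":20,"gripper":0.6},
    {"rx":0,"ry":0,"rz":0,"dx":11.8,"dy":-41,"dz":27,"gripper":0.6},
    {"rx":0,"ry":0,"rz":0,"dx":0,"dy":0,"dz":20,"gripper":0.6},
    {"rx":0,"ry":0,"rz":0,"dx":0,"dy":0,"dz":0,"gripper":0.6}
  ]
}}

```text
clock: 8.7
tcp_pos: [0.5521, -0.2661, 0.1301]
orientation: [-0.387, -3.113, -0.002]
contact_force: [0.5, 0.1, 0.1]
grip_width: 0.0681
gripper_force: 0.0
```

```bash
python3 - <<'E'
from m import *
plan(.552,-.267,.030,76)
E
```

```text
t 8.7 tcp [ 0.5521 -0.2661  0.1301] x [-0.97   0.245  0.005] y [0.245 0.97  0.001] z [-0.004  0.002 -1.   ] F [0.5 0.1 0.1] w 0.0681 gf 0.0 j [ 0.24  0.52  0.14  1.82 -0.1   0.82  1.76]
rz -0.2 shift [ -0.6  -0.9 100.1]
```

Call:
{"method": "step_arm", "body": {
  "moves": [
    {"rx":0,"ry":0,"rz":0,"dx":0,"dy":-1,"dz":40,"gripper":0.6},
    {"rx":0,"ry":0,"rz":0,"dx":0,"dy":0,"dz":35,"gripper":0.6},
    {"rx":0,"ry":0,"rz":0,"dx":0,"dy":0,"dz":25,"gripper":0.6},
    {"rx":0,"ry":0,"rz":0,"dx":0,"dy":0,"dz":0,"gripper":-1},
    {"rx":0,"ry":0,"rz":0,"dx":0,"dy":0,"dz":0,"gripper":-1},
    {"rx":0,"ry":0,"rz":0,"dx":0,"dy":0,"dz":0,"gripper":-1},
    {"rx":0,"ry":0,"rz":0,"dx":0,"dy":0,"dz":0,"gripper":-1},
    {"rx":0,"ry":0,"rz":0,"dx":0,"dy":0,"dz":-30,"gripper":-1},
    {"rx":0,"ry":0,"rz":0,"dx":0,"dy":0,"dz":-50,"gripper":-1},
    {"rx":0,"ry":0,"rz":0,"dx":0,"dy":0,"dz":-50,"gripper":-1},
    {"rx":0,"ry":0,"rz":-9,"dx":0,"dy":0,"dz":0,"gripper":-1},
    {"rx":0,"ry":0,"rz":-3.4,"dx":0,"dy":0,"dz":0,"gripper":-1},
    {"rx":0,"ry":0,"rz":0,"dx":0,"dy":0,"dz":0,"gripper":-1}
  ],
  "grip_force": 25
}}

```text
clock: 10.32
tcp_pos: [0.5534, -0.2677, 0.1628]
orientation: [0.045, 3.141, -0.0]
contact_force: [0.7, -0.9, -0.6]
grip_width: 0.0483
gripper_force: 27.6
```

```bash
python3 - <<'E'
from m import *
b=np.array([.598,.031]); e=np.array([-.028,-1])
p=b+.048*e; print(p)
plan(p[0],p[1],.036,88.4)
E
```

```text
[ 0.596656 -0.017   ]
t 10.32 tcp [ 0.5534 -0.2677  0.1628] x [-1.     0.028 -0.001] y [ 0.028  1.    -0.   ] z [ 0.001 -0.    -1.   ] F [ 0.7 -0.9 -0.6] w 0.0483 gf 27.63492586556822 j [ 0.27  0.47  0.1   1.79 -0.06  0.88  1.94]
rz -0.0 shift [-36.1 251.8 126.8]
```

Call:
{"method": "step_arm", "body": {
  "moves": [
    {"rx":0,"ry":0,"rz":0,"dx":-6,"dy":42,"dz":0,"gripper":-1},
    {"rx":0,"ry":0,"rz":0,"dx":-6,"dy":42,"dz":0,"gripper":-1},
    {"rx":0,"ry":0,"rz":0,"dx":-6,"dy":42,"dz":0,"gripper":-1},
    {"rx":0,"ry":0,"rz":0,"dx":-6,"dy":42,"dz":0,"gripper":-1},
    {"rx":0,"ry":0,"rz":0,"dx":-6,"dy":42,"dz":0,"gripper":-1},
    {"rx":0,"ry":0,"rz":0,"dx":-6,"dy":42,"dz":0,"gripper":-1},
    {"rx":0,"ry":0,"rz":0,"dx":0,"dy":0,"dz":0,"gripper":-1},
    {"rx":0,"ry":0,"rz":0,"dx":0,"dy":0,"dz":50,"gripper":-1},
    {"rx":0,"ry":0,"rz":0,"dx":0,"dy":0,"dz":40,"gripper":-1},
    {"rx":0,"ry":0,"rz":0,"dx":0,"dy":0,"dz":22,"gripper":-1},
    {"rx":0,"ry":0,"rz":0,"dx":0,"dy":0,"dz":14,"gripper":-1},
    {"rx":0,"ry":0,"rz":0,"dx":0,"dy":0,"dz":0,"gripper":-1}
  ]
}}

```text
clock: 11.82
tcp_pos: [0.5955, -0.0184, 0.0404]
orientation: [-0.05, -3.139, 0.002]
contact_force: [-18.9, 2.7, 41.0]
grip_width: 0.0489
gripper_force: 43.5
```

Call:
{"method": "step_arm", "body": {
  "moves": [
    {"rx":0,"ry":0,"rz":0,"dx":0,"dy":0,"dz":0,"gripper":0.5},
    {"rx":0,"ry":0,"rz":0,"dx":0,"dy":0,"dz":0,"gripper":0.5},
    {"rx":0,"ry":0,"rz":0,"dx":0,"dy":0,"dz":0,"gripper":0.5},
    {"rx":0,"ry":0,"rz":0,"dx":0,"dy":0,"dz":-25,"gripper":0.5},
    {"rx":0,"ry":0,"rz":0,"dx":0,"dy":0,"dz":-50,"gripper":0.6},
    {"rx":0,"ry":0,"rz":0,"dx":0,"dy":0,"dz":-50,"gripper":0.6},
    {"rx":0,"ry":0,"rz":-6.6,"dx":0,"dy":0,"dz":0,"gripper":0.6},
    {"rx":0,"ry":0,"rz":0,"dx":0,"dy":0,"dz":0,"gripper":0.6}
  ]
}}

```text
clock: 12.82
tcp_pos: [0.5967, -0.0176, 0.1623]
orientation: [-0.133, 3.137, -0.0]
contact_force: [-0.3, -0.0, -0.8]
grip_width: 0.0687
gripper_force: 0.0
```

```bash
python3 - <<'E'
from m import *
T=r.grab_frame('top'); print(rolls('top',.025,T)); cv2.imwrite('pics/t2.png',T)
plan(.441,-.249,.16,95)
E
```

```text
[array([ 438.8, -249.8,   70.6,   42.6,    4.3])]
t 12.88 tcp [ 0.5962 -0.0175  0.1614] x [-0.996 -0.084  0.   ] y [-0.084  0.996 -0.   ] z [-0. -0. -1.] F [-0.1  0.9 -0.7] w 0.0683 gf 0.0 j [-0.1   0.45  0.03  1.83 -0.01  0.86  1.59]
rz -0.2 shift [ 174.8 -217.1    1.5]
```

Call:
{"method": "step_arm", "body": {
  "moves": [
    {"rx":0,"ry":0,"rz":0,"dx":29.2,"dy":-36.2,"dz":0,"gripper":0.6},
    {"rx":0,"ry":0,"rz":0,"dx":29.2,"dy":-36.2,"dz":0,"gripper":0.6},
    {"rx":0,"ry":0,"rz":0,"dx":29.2,"dy":-36.2,"dz":0,"gripper":0.6},
    {"rx":0,"ry":0,"rz":0,"dx":29.2,"dy":-36.2,"dz":0,"gripper":0.6},
    {"rx":0,"ry":0,"rz":0,"dx":29.2,"dy":-36.2,"dz":0,"gripper":0.6},
    {"rx":0,"ry":0,"rz":0,"dx":29.2,"dy":-36.2,"dz":0,"gripper":0.6},
    {"rx":0,"ry":0,"rz":0,"dx":0,"dy":0,"dz":40,"gripper":0.6},
    {"rx":0,"ry":0,"rz":0,"dx":0,"dy":0,"dz":0,"gripper":0.6}
  ]
}}

```text
clock: 13.88
tcp_pos: [0.4382, -0.2479, 0.1188]
orientation: [0.132, -3.133, -0.004]
contact_force: [-0.5, 0.9, 0.5]
grip_width: 0.0683
gripper_force: 0.0
```

```bash
python3 - <<'E'
from m import *
T=r.grab_frame('top'); print(rolls('top',.025,T))
plan(.440,-.2495,.030,95)
S=r.grab_frame('scene'); x=np.hstack([cv2.resize(T[90:240,260:420],None,fx=2.4,fy=2.4,interpolation=cv2.INTER_CUBIC),cv2.resize(S[150:300,200:400],None,fx=2,fy=2.4)]); cv2.imwrite('pics/c5.png',x)
E
```

```text
[]
t 13.93 tcp [ 0.4398 -0.2479  0.1203] x [-0.996 -0.086  0.003] y [-0.086  0.996  0.002] z [-0.004  0.002 -1.   ] F [ 0.5 -0.4  0.4] w 0.0683 gf 0.0 j [ 0.32  0.38  0.09  2.08 -0.05  0.69  2.1 ]
rz -0.1 shift [-0.4 -1.8 90.3]
```

View pics/c5.png

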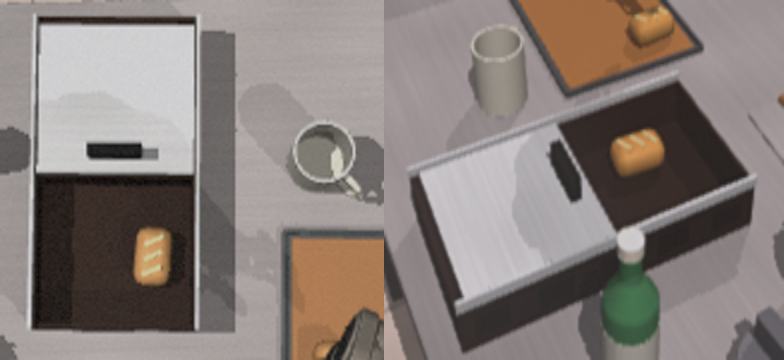

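The first roll lies flat in the compartment at (152,257) and the cover is fully open. I'll grasp roll B.

Call:
{"method": "step_arm", "body": {
  "moves": [
    {"rx":0,"ry":0,"rz":0,"dx":0,"dy":-1.8,"dz":40,"gripper":0.6},
    {"rx":0,"ry":0,"rz":0,"dx":0,"dy":0,"dz":30,"gripper":0.6},
    {"rx":0,"ry":0,"rz":0,"dx":0,"dy":0,"dz":19,"gripper":0.6},
    {"rx":0,"ry":0,"rz":0,"dx":0,"dy":0,"dz":0,"gripper":-1},
    {"rx":0,"ry":0,"rz":0,"dx":0,"dy":0,"dz":0,"gripper":-1},
    {"rx":0,"ry":0,"rz":0,"dx":0,"dy":0,"dz":0,"gripper":-1},
    {"rx":0,"ry":0,"rz":0,"dx":0,"dy":0,"dz":0,"gripper":-1}
  ],
  "grip_force": 25
}}

```text
clock: 14.85
tcp_pos: [0.4415, -0.2503, 0.033]
orientation: [-0.138, 3.137, -0.001]
contact_force: [0.2, 0.2, -0.6]
grip_width: 0.0479
gripper_force: 25.9
```

Call:
{"method": "step_arm", "body": {
  "moves": [
    {"rx":0,"ry":0,"rz":0,"dx":0,"dy":0,"dz":-30,"gripper":-1},
    {"rx":0,"ry":0,"rz":0,"dx":0,"dy":0,"dz":-50,"gripper":-1},
    {"rx":0,"ry":0,"rz":0,"dx":0,"dy":0,"dz":-50,"gripper":-1},
    {"rx":0,"ry":0,"rz":6.4,"dx":0,"dy":0,"dz":0,"gripper":-1},
    {"rx":0,"ry":0,"rz":0,"dx":0,"dy":0,"dz":0,"gripper":-1}
  ]
}}

```text
clock: 15.48
tcp_pos: [0.4411, -0.2502, 0.163]
orientation: [0.036, 3.14, -0.001]
contact_force: [-0.1, 0.3, -0.3]
grip_width: 0.048
gripper_force: 26.0
```

```bash
python3 - <<'E'
from m import *
b=np.array([.598,.031]); e=np.array([-.028,-1])
p=b-.045*e; print(p)
plan(p[0],p[1],.044,88.4)
E
```

```text
[0.59926 0.076  ]
t 15.47 tcp [ 0.4411 -0.2502  0.163 ] x [-1.     0.023 -0.001] y [ 0.023  1.    -0.   ] z [ 0.001 -0.    -1.   ] F [-0.1  0.3 -0.3] w 0.048 gf 25.95807373523712 j [ 0.29  0.32  0.12  2.05 -0.05  0.78  1.99]
rz 0.3 shift [-148.8  330.5  119.1]
```

Call:
{"method": "step_arm", "body": {
  "moves": [
    {"rx":0,"ry":0,"rz":0,"dx":-18.6,"dy":41.3,"dz":0,"gripper":-1},
    {"rx":0,"ry":0,"rz":0,"dx":-18.6,"dy":41.3,"dz":0,"gripper":-1},
    {"rx":0,"ry":0,"rz":0,"dx":-18.6,"dy":41.3,"dz":0,"gripper":-1},
    {"rx":0,"ry":0,"rz":0,"dx":-18.6,"dy":41.3,"dz":0,"gripper":-1},
    {"rx":0,"ry":0,"rz":0,"dx":-18.6,"dy":41.3,"dz":0,"gripper":-1},
    {"rx":0,"ry":0,"rz":0,"dx":-18.6,"dy":41.3,"dz":0,"gripper":-1},
    {"rx":0,"ry":0,"rz":0,"dx":-18.6,"dy":41.3,"dz":0,"gripper":-1},
    {"rx":0,"ry":0,"rz":0,"dx":-18.6,"dy":41.3,"dz":0,"gripper":-1},
    {"rx":0,"ry":0,"rz":0,"dx":0,"dy":0,"dz":0,"gripper":-1},
    {"rx":0,"ry":0,"rz":0,"dx":0,"dy":0,"dz":50,"gripper":-1},
    {"rx":0,"ry":0,"rz":0,"dx":0,"dy":0,"dz":40,"gripper":-1},
    {"rx":0,"ry":0,"rz":0,"dx":0,"dy":0,"dz":25,"gripper":-1},
    {"rx":0,"ry":0,"rz":0,"dx":0,"dy":0,"dz":5,"gripper":-1},
    {"rx":0,"ry":0,"rz":0,"dx":0,"dy":0,"dz":0,"gripper":-1}
  ]
}}

```text
clock: 17.23
tcp_pos: [0.5977, 0.0759, 0.0424]
orientation: [-0.038, -3.141, 0.001]
contact_force: [-0.1, 0.5, -0.5]
grip_width: 0.048
gripper_force: 26.0
```

Call:
{"method": "step_arm", "body": {
  "moves": [
    {"rx":0,"ry":0,"rz":0,"dx":0,"dy":0,"dz":2.5,"gripper":-1},
    {"rx":0,"ry":0,"rz":0,"dx":0,"dy":0,"dz":2.5,"gripper":-1},
    {"rx":0,"ry":0,"rz":0,"dx":0,"dy":0,"dz":0,"gripper":-1}
  ]
}}

```text
clock: 17.6
tcp_pos: [0.5978, 0.0766, 0.0376]
orientation: [0.037, 3.141, 0.0]
contact_force: [0.1, 0.6, -0.9]
grip_width: 0.048
gripper_force: 26.0
```

Call:
{"method": "step_arm", "body": {
  "moves": [
    {"rx":0,"ry":0,"rz":0,"dx":0,"dy":0,"dz":0,"gripper":0.5},
    {"rx":0,"ry":0,"rz":0,"dx":0,"dy":0,"dz":0,"gripper":0.5},
    {"rx":0,"ry":0,"rz":0,"dx":0,"dy":0,"dz":0,"gripper":0.5},
    {"rx":0,"ry":0,"rz":0,"dx":0,"dy":0,"dz":-25,"gripper":0.5},
    {"rx":0,"ry":0,"rz":0,"dx":0,"dy":0,"dz":-50,"gripper":0.6},
    {"rx":0,"ry":0,"rz":0,"dx":0,"dy":0,"dz":-60,"gripper":1},
    {"rx":0,"ry":0,"rz":0,"dx":0,"dy":0,"dz":-20,"gripper":1},
    {"rx":0,"ry":0,"rz":10,"dx":0,"dy":0,"dz":0,"gripper":1},
    {"rx":0,"ry":0,"rz":10,"dx":0,"dy":0,"dz":0,"gripper":1},
    {"rx":0,"ry":0,"rz":10,"dx":0,"dy":0,"dz":0,"gripper":1},
    {"rx":0,"ry":0,"rz":10,"dx":0,"dy":0,"dz":0,"gripper":1},
    {"rx":0,"ry":0,"rz":10,"dx":0,"dy":0,"dz":0,"gripper":1},
    {"rx":0,"ry":0,"rz":10,"dx":0,"dy":0,"dz":0,"gripper":1},
    {"rx":0,"ry":0,"rz":10,"dx":0,"dy":0,"dz":0,"gripper":1},
    {"rx":0,"ry":0,"rz":10,"dx":0,"dy":0,"dz":0,"gripper":1},
    {"rx":0,"ry":0,"rz":10,"dx":0,"dy":0,"dz":0,"gripper":1},
    {"rx":0,"ry":0,"rz":0,"dx":0,"dy":0,"dz":0,"gripper":1}
  ]
}}

```text
clock: 19.73
tcp_pos: [0.5976, 0.0776, 0.1922]
orientation: [-2.245, -2.198, -0.0]
contact_force: [0.0, 0.0, 0.3]
grip_width: 0.0857
gripper_force: 0.0
```

```bash
python3 - <<'E'
from m import *
plan(.7255,.0285,.103,-1.6)
E
```

```text
t 19.73 tcp [0.5976 0.0776 0.1922] x [0.021 1.    0.   ] y [ 1.    -0.021  0.   ] z [ 0.  0. -1.] F [0.  0.  0.3] w 0.0857 gf 0.0 j [-0.52  0.44  0.38  1.81 -0.2   0.92 -0.07]
rz 0.4 shift [-45.5 129.2  89.2]
```

Call:
{"method": "step_arm", "body": {
  "moves": [
    {"rx":0,"ry":0,"rz":0.4,"dx":-15.2,"dy":43,"dz":0,"gripper":1},
    {"rx":0,"ry":0,"rz":0,"dx":-15.2,"dy":43,"dz":0,"gripper":1},
    {"rx":0,"ry":0,"rz":0,"dx":-15.2,"dy":43,"dz":0,"gripper":1},
    {"rx":0,"ry":0,"rz":0,"dx":0,"dy":0,"dz":0,"gripper":1},
    {"rx":0,"ry":0,"rz":0,"dx":0,"dy":0,"dz":40,"gripper":1},
    {"rx":0,"ry":0,"rz":0,"dx":0,"dy":0,"dz":30,"gripper":1},
    {"rx":0,"ry":0,"rz":0,"dx":0,"dy":0,"dz":19,"gripper":1},
    {"rx":0,"ry":0,"rz":0,"dx":0,"dy":0,"dz":0,"gripper":-1},
    {"rx":0,"ry":0,"rz":0,"dx":0,"dy":0,"dz":0,"gripper":-1},
    {"rx":0,"ry":0,"rz":0,"dx":0,"dy":0,"dz":0,"gripper":-1},
    {"rx":0,"ry":0,"rz":0,"dx":0,"dy":0,"dz":0,"gripper":-1},
    {"rx":0,"ry":0,"rz":0,"dx":0,"dy":0,"dz":0,"gripper":-1}
  ],
  "grip_force": 30
}}

```text
clock: 21.22
tcp_pos: [0.7243, 0.0273, 0.1045]
orientation: [-2.254, -2.185, 0.002]
contact_force: [-6.8, 0.4, 8.2]
grip_width: 0.0151
gripper_force: 31.4
```

```bash
python3 - <<'E'
from m import *
T=r.grab_frame('top');S=r.grab_frame('scene')
plan(.5265,.0335,.103,-1.6)
x=np.hstack([cv2.resize(T[90:270,190:420],None,fx=2,fy=2,interpolation=cv2.INTER_CUBIC),cv2.resize(S[150:330,255:425],None,fx=2,fy=2)]); cv2.imwrite('pics/c6.png',x)
E
```

```text
t 21.32 tcp [0.7243 0.0274 0.1046] x [0.031 1.    0.001] y [ 1.    -0.031 -0.002] z [-0.002  0.001 -1.   ] F [-7.4  0.   7.1] w 0.0155 gf 31.343510448932648 j [-0.35  0.73  0.34  1.55 -0.29  0.92  0.06]
rz -0.2 shift [   0.6 -197.9    2. ]
```

View pics/c6.png

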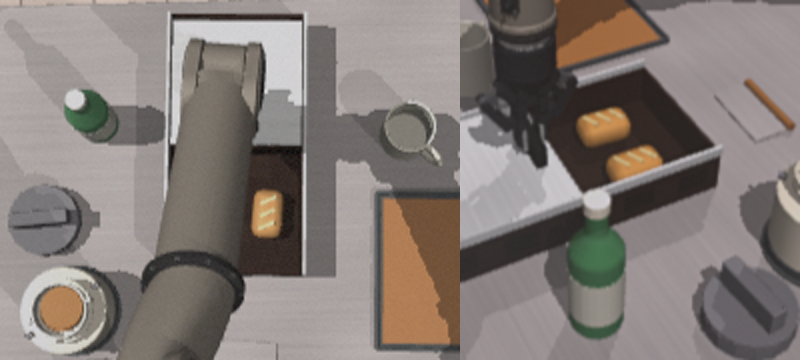

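Both rolls lie flat in the compartment and the fingers hold the grip bar. I'll slide it shut.

Call:
{"method": "step_arm", "body": {
  "moves": [
    {"rx":0,"ry":0,"rz":0,"dx":0,"dy":-6,"dz":0,"gripper":-1},
    {"rx":0,"ry":0,"rz":0,"dx":0,"dy":-14,"dz":0,"gripper":-1},
    {"rx":0,"ry":0,"rz":0,"dx":0,"dy":-14,"dz":0,"gripper":-1},
    {"rx":0,"ry":0,"rz":0,"dx":0,"dy":-14,"dz":0,"gripper":-1},
    {"rx":0,"ry":0,"rz":0,"dx":0,"dy":-14,"dz":0,"gripper":-1},
    {"rx":0,"ry":0,"rz":0,"dx":0,"dy":-14,"dz":0,"gripper":-1},
    {"rx":0,"ry":0,"rz":0,"dx":0,"dy":-14,"dz":0,"gripper":-1},
    {"rx":0,"ry":0,"rz":0,"dx":0,"dy":-14,"dz":0,"gripper":-1},
    {"rx":0,"ry":0,"rz":0,"dx":0,"dy":-14,"dz":0,"gripper":-1},
    {"rx":0,"ry":0,"rz":0,"dx":0,"dy":-14,"dz":0,"gripper":-1},
    {"rx":0,"ry":0,"rz":0,"dx":0,"dy":-14,"dz":0,"gripper":-1},
    {"rx":0,"ry":0,"rz":0,"dx":0,"dy":-14,"dz":0,"gripper":-1},
    {"rx":0,"ry":0,"rz":0,"dx":0,"dy":-14,"dz":0,"gripper":-1},
    {"rx":0,"ry":0,"rz":0,"dx":0,"dy":-14,"dz":0,"gripper":-1},
    {"rx":0,"ry":0,"rz":0,"dx":0,"dy":-10,"dz":0,"gripper":-1},
    {"rx":0,"ry":0,"rz":0,"dx":0,"dy":0,"dz":0,"gripper":-1}
  ]
}}

```text
clock: 23.32
tcp_pos: [0.5272, 0.0336, 0.1044]
orientation: [2.255, 2.187, 0.002]
contact_force: [-1.4, 1.1, 11.6]
grip_width: 0.0152
gripper_force: 31.7
```

Call:
{"method": "step_arm", "body": {
  "moves": [
    {"rx":0,"ry":0,"rz":0,"dx":0,"dy":-4,"dz":0,"gripper":-1},
    {"rx":0,"ry":0,"rz":0,"dx":0,"dy":-3,"dz":0,"gripper":-1},
    {"rx":0,"ry":0,"rz":0,"dx":0,"dy":0,"dz":0,"gripper":-1}
  ]
}}

```text
clock: 23.7
tcp_pos: [0.526, 0.0337, 0.1046]
orientation: [2.249, 2.181, 0.014]
contact_force: [17.1, -0.1, -9.9]
grip_width: 0.0154
gripper_force: 30.5
```

Hard stop reached, and the travel was 198 mm, so the cover is shut. I'll release it and look at the lid.

Call:
{"method": "step_arm", "body": {
  "moves": [
    {"rx":0,"ry":0,"rz":0,"dx":0,"dy":4,"dz":0,"gripper":-1},
    {"rx":0,"ry":0,"rz":0,"dx":0,"dy":0,"dz":0,"gripper":1},
    {"rx":0,"ry":0,"rz":0,"dx":0,"dy":0,"dz":0,"gripper":1},
    {"rx":0,"ry":0,"rz":0,"dx":0,"dy":0,"dz":0,"gripper":1},
    {"rx":0,"ry":0,"rz":0,"dx":0,"dy":0,"dz":0,"gripper":1},
    {"rx":0,"ry":0,"rz":0,"dx":0,"dy":0,"dz":-50,"gripper":1},
    {"rx":0,"ry":0,"rz":0,"dx":0,"dy":0,"dz":-50,"gripper":1},
    {"rx":0,"ry":0,"rz":0,"dx":0,"dy":0,"dz":0,"gripper":1}
  ]
}}

```text
clock: 24.7
tcp_pos: [0.5269, 0.0336, 0.2069]
orientation: [2.253, 2.184, 0.01]
contact_force: [0.4, 0.7, 0.1]
grip_width: 0.0853
gripper_force: 0.0
```

```bash
python3 - <<'E'
from m import *
T=r.grab_frame('top');S=r.grab_frame('scene')
plan(.591,.3365,.2,3)
x=np.hstack([cv2.resize(T[90:270,185:355],None,fx=2.2,fy=2.2,interpolation=cv2.INTER_CUBIC),cv2.resize(T[175:270,190:250],None,fx=4.168,fy=4.168,interpolation=cv2.INTER_CUBIC)]); print(x.shape);cv2.imwrite('pics/c7.png',x)
E
```

```text
t 24.8 tcp [0.5243 0.0336 0.2034] x [0.031 1.    0.001] y [ 1.    -0.031  0.001] z [ 0.001  0.001 -1.   ] F [ 0.2  0.1 -1. ] w 0.0853 gf 0.0 j [-0.53  0.3   0.42  1.99 -0.16  0.88 -0.06]
rz -4.8 shift [299.   82.4   3.6]
(396, 624, 3)
```

View pics/c7.png

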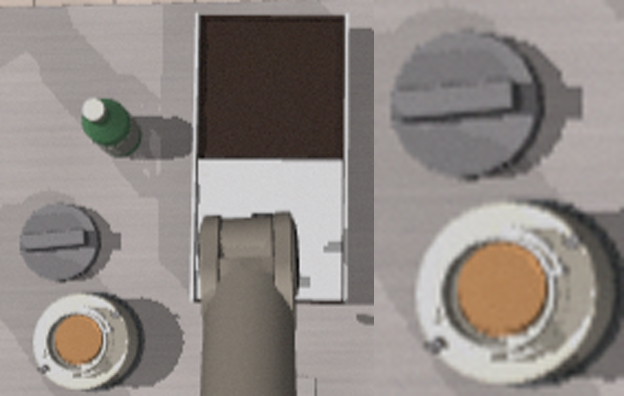

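The cover is fully shut (front edge at the box front) and the lid hasn't moved, bar at (452,100) in the right-hand crop. I'll go to the lid.

Call:
{"method": "step_arm", "body": {
  "moves": [
    {"rx":0,"ry":0,"rz":-5.8,"dx":0,"dy":0,"dz":0,"gripper":1},
    {"rx":0,"ry":0,"rz":0,"dx":43,"dy":11,"dz":0,"gripper":1},
    {"rx":0,"ry":0,"rz":0,"dx":43,"dy":11,"dz":0,"gripper":1},
    {"rx":0,"ry":0,"rz":0,"dx":43,"dy":11,"dz":0,"gripper":1},
    {"rx":0,"ry":0,"rz":0,"dx":43,"dy":11,"dz":0,"gripper":1},
    {"rx":0,"ry":0,"rz":0,"dx":43,"dy":11,"dz":0,"gripper":1},
    {"rx":0,"ry":0,"rz":0,"dx":43,"dy":11,"dz":0,"gripper":1},
    {"rx":0,"ry":0,"rz":0,"dx":43,"dy":11,"dz":0,"gripper":1},
    {"rx":0,"ry":0,"rz":0,"dx":0,"dy":0,"dz":50,"gripper":1},
    {"rx":0,"ry":0,"rz":0,"dx":0,"dy":0,"dz":0,"gripper":1}
  ]
}}

```text
clock: 26.05
tcp_pos: [0.5764, 0.3375, 0.1475]
orientation: [-2.139, -2.297, 0.018]
contact_force: [0.5, -0.0, 0.7]
grip_width: 0.0853
gripper_force: 0.0
```

```bash
python3 - <<'E'
from m import *
plan(.590,.3365,.056,4)
E
```

```text
t 26.05 tcp [0.5764 0.3375 0.1475] x [-0.071  0.997 -0.006] y [ 0.997  0.071 -0.01 ] z [-0.009 -0.007 -1.   ] F [ 0.5 -0.   0.7] w 0.0853 gf 0.0 j [-0.83  0.59  0.3   1.67 -0.21  0.92 -0.38]
rz 0.1 shift [-1.4 14.4 91.4]
```

Call:
{"method": "step_arm", "body": {
  "moves": [
    {"rx":0,"ry":0,"rz":0,"dx":-1.4,"dy":14.4,"dz":40,"gripper":1},
    {"rx":0,"ry":0,"rz":0,"dx":0,"dy":0,"dz":30,"gripper":1},
    {"rx":0,"ry":0,"rz":0,"dx":0,"dy":0,"dz":20,"gripper":1},
    {"rx":0,"ry":0,"rz":0,"dx":0,"dy":0,"dz":0,"gripper":1}
  ]
}}

```text
clock: 26.55
tcp_pos: [0.5939, 0.3379, 0.0624]
orientation: [-2.142, -2.297, 0.004]
contact_force: [-0.3, -0.3, 1.1]
grip_width: 0.0853
gripper_force: 0.0
```

```bash
python3 - <<'E'
from m import *
plan(.590,.3365,.056,4)
E
```

```text
t 26.55 tcp [0.5939 0.3379 0.0624] x [-0.07   0.998 -0.001] y [ 0.998  0.07  -0.002] z [-0.002 -0.002 -1.   ] F [-0.3 -0.3  1.1] w 0.0853 gf 0.0 j [-0.79  0.71  0.27  1.68 -0.25  0.79 -0.34]
rz -0.0 shift [-1.1 -4.   6.4]
```

Call:
{"method": "step_arm", "body": {
  "moves": [
    {"rx":0,"ry":0,"rz":0,"dx":-1,"dy":-3,"dz":4,"gripper":1},
    {"rx":0,"ry":0,"rz":0,"dx":0,"dy":0,"dz":0,"gripper":-1},
    {"rx":0,"ry":0,"rz":0,"dx":0,"dy":0,"dz":0,"gripper":-1},
    {"rx":0,"ry":0,"rz":0,"dx":0,"dy":0,"dz":0,"gripper":-1},
    {"rx":0,"ry":0,"rz":0,"dx":0,"dy":0,"dz":0,"gripper":-1},
    {"rx":0,"ry":0,"rz":0,"dx":0,"dy":0,"dz":0,"gripper":-1},
    {"rx":0,"ry":0,"rz":0,"dx":0,"dy":0,"dz":0,"gripper":-1}
  ],
  "grip_force": 60
}}

```text
clock: 27.42
tcp_pos: [0.5921, 0.3378, 0.0599]
orientation: [2.142, 2.298, 0.002]
contact_force: [-1.2, -0.3, 5.5]
grip_width: 0.0212
gripper_force: 60.0
```

```bash
python3 - <<'E'
from m import *
plan(.590,.3365,.056,4)
E
```

```text
t 27.43 tcp [0.5921 0.3378 0.0599] x [-0.07   0.998  0.001] y [0.998 0.07  0.001] z [ 0.001  0.001 -1.   ] F [-1.2 -0.3  5.5] w 0.0212 gf 60.03447711467743 j [-0.79  0.71  0.26  1.68 -0.25  0.78 -0.34]
rz 0.0 shift [-1.2 -2.2  3.9]
```

Call:
{"method": "step_arm", "body": {
  "moves": [
    {"rx":0,"ry":0,"rz":0,"dx":0,"dy":0,"dz":-20,"gripper":-1},
    {"rx":0,"ry":0,"rz":0,"dx":0,"dy":0,"dz":-45,"gripper":-1},
    {"rx":0,"ry":0,"rz":0,"dx":0,"dy":0,"dz":-50,"gripper":-1},
    {"rx":0,"ry":0,"rz":0,"dx":0,"dy":0,"dz":-45,"gripper":-1},
    {"rx":0,"ry":0,"rz":-9.5,"dx":0,"dy":0,"dz":0,"gripper":-1},
    {"rx":0,"ry":0,"rz":-9.5,"dx":0,"dy":0,"dz":0,"gripper":-1},
    {"rx":0,"ry":0,"rz":-9.5,"dx":0,"dy":0,"dz":0,"gripper":-1},
    {"rx":0,"ry":0,"rz":-9.5,"dx":0,"dy":0,"dz":0,"gripper":-1},
    {"rx":0,"ry":0,"rz":-9.5,"dx":0,"dy":0,"dz":0,"gripper":-1},
    {"rx":0,"ry":0,"rz":-9.5,"dx":0,"dy":0,"dz":0,"gripper":-1},
    {"rx":0,"ry":0,"rz":-9.5,"dx":0,"dy":0,"dz":0,"gripper":-1},
    {"rx":0,"ry":0,"rz":-9.5,"dx":0,"dy":0,"dz":0,"gripper":-1},
    {"rx":0,"ry":0,"rz":0,"dx":0,"dy":0,"dz":0,"gripper":-1}
  ]
}}

```text
clock: 29.05
tcp_pos: [0.5916, 0.3371, 0.2198]
orientation: [-0.276, -3.129, 0.0]
contact_force: [0.4, 0.3, -1.2]
grip_width: 0.0212
gripper_force: 59.2
```

```bash
python3 - <<'E'
from m import *
plan(.446,.290,.215,80)
E
```

```text
t 29.05 tcp [0.5916 0.3371 0.2198] x [-0.985  0.175  0.   ] y [ 0.175  0.985 -0.   ] z [-0. -0. -1.] F [ 0.4  0.3 -1.2] w 0.0212 gf 59.20518457889557 j [-0.62  0.52  0.02  1.57 -0.01  1.05  0.79]
rz -0.1 shift [135.3 -71.6   4.8]
```

Call:
{"method": "step_arm", "body": {
  "moves": [
    {"rx":0,"ry":0,"rz":0,"dx":34,"dy":-18,"dz":0,"gripper":-1},
    {"rx":0,"ry":0,"rz":0,"dx":34,"dy":-18,"dz":0,"gripper":-1},
    {"rx":0,"ry":0,"rz":0,"dx":34,"dy":-18,"dz":0,"gripper":-1},
    {"rx":0,"ry":0,"rz":0,"dx":33.3,"dy":-17.6,"dz":0,"gripper":-1},
    {"rx":0,"ry":0,"rz":0,"dx":0,"dy":0,"dz":4,"gripper":-1},
    {"rx":0,"ry":0,"rz":0,"dx":0,"dy":0,"dz":0,"gripper":-1},
    {"rx":0,"ry":0,"rz":0,"dx":0,"dy":0,"dz":0,"gripper":-1},
    {"rx":0,"ry":0,"rz":0,"dx":0,"dy":0,"dz":0,"gripper":-1}
  ]
}}

```text
clock: 30.05
tcp_pos: [0.4468, 0.2906, 0.2153]
orientation: [0.275, 3.129, 0.0]
contact_force: [0.1, 0.2, -1.4]
grip_width: 0.0215
gripper_force: 59.3
```

```bash
python3 - <<'E'
from m import *
plan(.446,.290,.186,80)
T=r.grab_frame('top');S=r.grab_frame('scene')
def crop(im,n,cs,win,f):
    x0,y0,w,h=win; c=cv2.resize(im[y0:y0+h,x0:x0+w],None,fx=f,fy=f,interpolation=cv2.INTER_CUBIC)
    for (x,y,z,rad,col) in cs:
        p=[(proj(n,(x+rad*np.cos(t),y+rad*np.sin(t),z))-(x0,y0)+.5)*f for t in np.linspace(0,6.283,40)]
        cv2.polylines(c,[np.int32(p)],True,col,1)
    return c
o=r.get_obs();x,y,z=o['tcp_pos']
cs=[(x+.002,y,z-.0359+.005,.0555,(0,255,0)),(.448,.290,.099,.065,(255,0,0))]
a=crop(T,'top',cs,(180,190,75,90),5);b=crop(S,'scene',cs,(385,175,80,90),5);cv2.imwrite('pics/c8.png',np.hstack([a,b]))
E
```

```text
t 30.05 tcp [0.4468 0.2906 0.2153] x [-0.985  0.174 -0.   ] y [0.174 0.985 0.   ] z [ 0.  0. -1.] F [ 0.1  0.2 -1.4] w 0.0215 gf 59.252384305000305 j [-0.68  0.29 -0.01  1.93  0.    0.92  0.7 ]
rz -0.0 shift [ 0.6 -0.7 29.3]
```

View pics/c8.png

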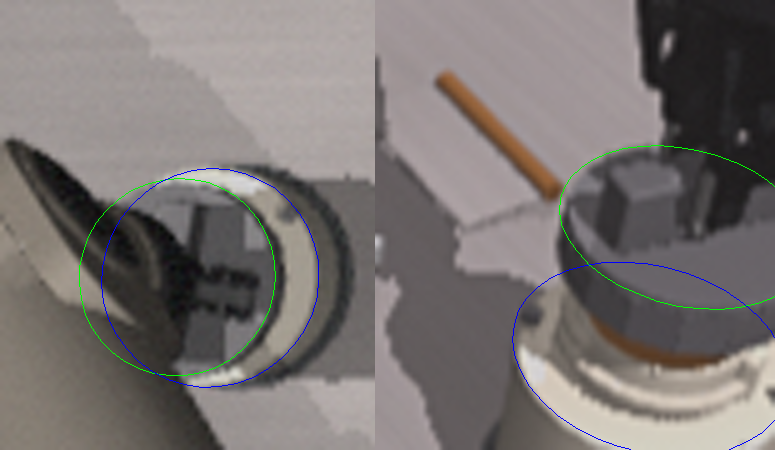

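The lid is held above the neck, and the overlay agrees within about 2 mm. I'll lower it gently.

Call:
{"method": "step_arm", "body": {
  "moves": [
    {"rx":0,"ry":0,"rz":0,"dx":0,"dy":0,"dz":10,"gripper":-1},
    {"rx":0,"ry":0,"rz":0,"dx":0,"dy":0,"dz":10,"gripper":-1},
    {"rx":0,"ry":0,"rz":0,"dx":0,"dy":0,"dz":7,"gripper":-1},
    {"rx":0,"ry":0,"rz":0,"dx":0,"dy":0,"dz":2,"gripper":-1},
    {"rx":0,"ry":0,"rz":0,"dx":0,"dy":0,"dz":0,"gripper":-1}
  ]
}}

```text
clock: 30.78
tcp_pos: [0.446, 0.2905, 0.1862]
orientation: [-0.273, -3.129, 0.0]
contact_force: [0.3, 0.7, -0.5]
grip_width: 0.021
gripper_force: 59.3
```

Call:
{"method": "step_arm", "body": {
  "moves": [
    {"rx":0,"ry":0,"rz":0,"dx":0,"dy":0,"dz":2,"gripper":-1},
    {"rx":0,"ry":0,"rz":0,"dx":0,"dy":0,"dz":2,"gripper":-1},
    {"rx":0,"ry":0,"rz":0,"dx":0,"dy":0,"dz":0,"gripper":-1}
  ]
}}

```text
clock: 31.15
tcp_pos: [0.4463, 0.2906, 0.1824]
orientation: [0.273, 3.129, 0.001]
contact_force: [1.0, 0.1, -1.1]
grip_width: 0.0208
gripper_force: 59.4
```

Call:
{"method": "step_arm", "body": {
  "moves": [
    {"rx":0,"ry":0,"rz":0,"dx":0,"dy":0,"dz":2,"gripper":-1},
    {"rx":0,"ry":0,"rz":0,"dx":0,"dy":0,"dz":0,"gripper":-1}
  ]
}}

```text
clock: 31.4
tcp_pos: [0.4464, 0.2907, 0.1822]
orientation: [0.273, 3.129, 0.001]
contact_force: [-3.7, -3.0, 14.0]
grip_width: 0.0205
gripper_force: 61.6
```

Call:
{"method": "step_arm", "body": {
  "moves": [
    {"rx":0,"ry":0,"rz":0,"dx":0,"dy":0,"dz":2,"gripper":-1},
    {"rx":0,"ry":0,"rz":0,"dx":0,"dy":0,"dz":0,"gripper":-1}
  ]
}}

```text
clock: 31.65
tcp_pos: [0.4464, 0.2908, 0.182]
orientation: [0.274, 3.129, 0.002]
contact_force: [-9.8, -5.9, 31.3]
grip_width: 0.0207
gripper_force: 63.8
```

Call:
{"method": "step_arm", "body": {
  "moves": [
    {"rx":0,"ry":0,"rz":0,"dx":0,"dy":0,"dz":-2.5,"gripper":-1},
    {"rx":0,"ry":0,"rz":-6,"dx":0,"dy":0,"dz":0,"gripper":-1},
    {"rx":0,"ry":0,"rz":-6,"dx":0,"dy":0,"dz":0,"gripper":-1},
    {"rx":0,"ry":0,"rz":0,"dx":0,"dy":0,"dz":0,"gripper":-1}
  ]
}}

```text
clock: 32.15
tcp_pos: [0.447, 0.2906, 0.1821]
orientation: [-0.057, 3.139, 0.002]
contact_force: [-0.3, -1.9, 7.8]
grip_width: 0.021
gripper_force: 60.6
```

Call:
{"method": "step_arm", "body": {
  "moves": [
    {"rx":0,"ry":0,"rz":-6,"dx":0,"dy":0,"dz":0,"gripper":-1},
    {"rx":0,"ry":0,"rz":-6,"dx":0,"dy":0,"dz":0,"gripper":-1},
    {"rx":0,"ry":0,"rz":-6,"dx":0,"dy":0,"dz":0,"gripper":-1},
    {"rx":0,"ry":0,"rz":0,"dx":0,"dy":0,"dz":0,"gripper":-1}
  ]
}}

```text
clock: 32.65
tcp_pos: [0.4468, 0.2907, 0.1811]
orientation: [-0.544, 3.093, 0.001]
contact_force: [3.7, 0.9, -1.3]
grip_width: 0.0209
gripper_force: 59.3
```

Call:
{"method": "step_arm", "body": {
  "moves": [
    {"rx":0,"ry":0,"rz":-6,"dx":0,"dy":0,"dz":0,"gripper":-1},
    {"rx":0,"ry":0,"rz":-6,"dx":0,"dy":0,"dz":0,"gripper":-1},
    {"rx":0,"ry":0,"rz":0,"dx":0,"dy":0,"dz":2,"gripper":-1},
    {"rx":0,"ry":0,"rz":0,"dx":0,"dy":0,"dz":2,"gripper":-1},
    {"rx":0,"ry":0,"rz":0,"dx":0,"dy":0,"dz":0,"gripper":-1}
  ]
}}

```text
clock: 33.28
tcp_pos: [0.4465, 0.2912, 0.177]
orientation: [-0.864, 3.019, 0.001]
contact_force: [4.3, 2.2, -1.6]
grip_width: 0.0212
gripper_force: 59.3
```

Call:
{"method": "step_arm", "body": {
  "moves": [
    {"rx":0,"ry":0,"rz":0,"dx":0,"dy":0,"dz":2,"gripper":-1},
    {"rx":0,"ry":0,"rz":0,"dx":0,"dy":0,"dz":2,"gripper":-1},
    {"rx":0,"ry":0,"rz":0,"dx":0,"dy":0,"dz":0,"gripper":-1}
  ]
}}

```text
clock: 33.65
tcp_pos: [0.4465, 0.291, 0.1729]
orientation: [-0.866, 3.018, 0.001]
contact_force: [5.1, 3.4, -0.4]
grip_width: 0.0209
gripper_force: 59.4
```

Call:
{"method": "step_arm", "body": {
  "moves": [
    {"rx":0,"ry":0,"rz":0,"dx":-1.2,"dy":0,"dz":1,"gripper":-1},
    {"rx":0,"ry":0,"rz":0,"dx":0,"dy":0,"dz":2,"gripper":-1},
    {"rx":0,"ry":0,"rz":0,"dx":0,"dy":0,"dz":0,"gripper":-1}
  ]
}}

```text
clock: 34.02
tcp_pos: [0.4469, 0.291, 0.17]
orientation: [0.866, -3.019, 0.0]
contact_force: [2.2, 0.6, 5.1]
grip_width: 0.021
gripper_force: 60.2
```

Call:
{"method": "step_arm", "body": {
  "moves": [
    {"rx":0,"ry":0,"rz":0,"dx":0,"dy":0,"dz":2,"gripper":-1},
    {"rx":0,"ry":0,"rz":0,"dx":0,"dy":0,"dz":0,"gripper":-1}
  ]
}}

```text
clock: 34.28
tcp_pos: [0.4469, 0.2911, 0.1699]
orientation: [0.866, -3.02, 0.0]
contact_force: [-3.7, -3.8, 22.2]
grip_width: 0.0208
gripper_force: 62.7
```

The lid dropped into the thread start, seat about 4 mm above the rim. I'll screw it clockwise.

Call:
{"method": "step_arm", "body": {
  "moves": [
    {"rx":0,"ry":0,"rz":0,"dx":0,"dy":0,"dz":-1.5,"gripper":-1},
    {"rx":0,"ry":0,"rz":6,"dx":0,"dy":0,"dz":0,"gripper":-1},
    {"rx":0,"ry":0,"rz":6,"dx":0,"dy":0,"dz":0,"gripper":-1},
    {"rx":0,"ry":0,"rz":6,"dx":0,"dy":0,"dz":0,"gripper":-1},
    {"rx":0,"ry":0,"rz":6,"dx":0,"dy":0,"dz":0,"gripper":-1},
    {"rx":0,"ry":0,"rz":6,"dx":0,"dy":0,"dz":0,"gripper":-1},
    {"rx":0,"ry":0,"rz":6,"dx":0,"dy":0,"dz":0,"gripper":-1},
    {"rx":0,"ry":0,"rz":0,"dx":0,"dy":0,"dz":0,"gripper":-1}
  ]
}}

```text
clock: 35.28
tcp_pos: [0.4467, 0.2916, 0.1697]
orientation: [-0.11, -3.139, -0.001]
contact_force: [1.7, 2.3, 7.3]
grip_width: 0.0212
gripper_force: 60.2
```

Call:
{"method": "step_arm", "body": {
  "moves": [
    {"rx":0,"ry":0,"rz":5,"dx":0,"dy":0,"dz":0.5,"gripper":-1},
    {"rx":0,"ry":0,"rz":5,"dx":0,"dy":0,"dz":0.5,"gripper":-1},
    {"rx":0,"ry":0,"rz":5,"dx":0,"dy":0,"dz":0.5,"gripper":-1},
    {"rx":0,"ry":0,"rz":0,"dx":0,"dy":0,"dz":0,"gripper":-1}
  ]
}}

```text
clock: 35.78
tcp_pos: [0.4465, 0.2911, 0.168]
orientation: [-0.52, -3.097, 0.001]
contact_force: [0.1, 0.3, 7.2]
grip_width: 0.0213
gripper_force: 60.4
```

```bash
python3 - <<'E'
from m import *
plan(.448,.290,.165,35)
print(r.get_obs()['moment'])
E
```

```text
t 35.77 tcp [0.4465 0.2911 0.168 ] x [-0.945  0.326  0.001] y [ 0.326  0.945 -0.001] z [-0.001 -0.    -1.   ] F [0.1 0.3 7.2] w 0.0213 gf 60.3791606426239 j [-0.72  0.35  0.03  1.98 -0.01  0.82  0.56]
rz 36.0 shift [-1.8  0.6  3. ]
[ 0.19391819 -0.11617843 -0.15981916]
```

Sinking nicely, with 36° to go.

Call:
{"method": "step_arm", "body": {
  "moves": [
    {"rx":0,"ry":0,"rz":5,"dx":0,"dy":0,"dz":0.5,"gripper":-1},
    {"rx":0,"ry":0,"rz":5,"dx":0,"dy":0,"dz":0.5,"gripper":-1},
    {"rx":0,"ry":0,"rz":5,"dx":0,"dy":0,"dz":0.5,"gripper":-1},
    {"rx":0,"ry":0,"rz":5,"dx":0,"dy":0,"dz":0.5,"gripper":-1},
    {"rx":0,"ry":0,"rz":5,"dx":0,"dy":0,"dz":0.5,"gripper":-1},
    {"rx":0,"ry":0,"rz":5,"dx":0,"dy":0,"dz":0.3,"gripper":-1},
    {"rx":0,"ry":0,"rz":0,"dx":0,"dy":0,"dz":0,"gripper":-1}
  ]
}}

```text
clock: 36.65
tcp_pos: [0.4466, 0.2913, 0.1658]
orientation: [-1.304, -2.857, 0.0]
contact_force: [-0.1, 0.1, 10.4]
grip_width: 0.0211
gripper_force: 60.9
```

```bash
python3 - <<'E'
from m import *
plan(.448,.290,.165,35)
print(r.get_obs()['moment'])
E
```

```text
t 36.65 tcp [0.4466 0.2913 0.1658] x [-0.655  0.755  0.001] y [ 0.755  0.655 -0.   ] z [-0.001  0.    -1.   ] F [-0.1  0.1 10.4] w 0.0211 gf 60.93129873275757 j [-0.81  0.35  0.14  1.98 -0.07  0.81  0.08]
rz 6.0 shift [-1.9  0.4  0.8]
[ 0.20875163  0.02591548 -0.19489243]
```

Call:
{"method": "step_arm", "body": {
  "moves": [
    {"rx":0,"ry":0,"rz":3,"dx":0,"dy":0,"dz":0.2,"gripper":-1},
    {"rx":0,"ry":0,"rz":3,"dx":0,"dy":0,"dz":0,"gripper":-1},
    {"rx":0,"ry":0,"rz":0,"dx":0,"dy":0,"dz":0,"gripper":-1}
  ]
}}

```text
clock: 37.02
tcp_pos: [0.448, 0.2918, 0.1658]
orientation: [1.449, 2.786, 0.004]
contact_force: [4.4, 2.3, 7.0]
grip_width: 0.0212
gripper_force: 60.5
```

```bash
python3 - <<'E'
from m import *
plan(.448,.290,.165,35)
print(r.get_obs()['moment'])
E
```

```text
t 37.02 tcp [0.448  0.2918 0.1658] x [-0.574  0.819  0.   ] y [0.819 0.574 0.003] z [ 0.002  0.002 -1.   ] F [4.4 2.3 7. ] w 0.0212 gf 60.47190248966217 j [-0.83  0.35  0.16  1.99 -0.08  0.81 -0.01]
rz 0.0 shift [-1.5 -1.1  0.8]
[ 0.42538176 -0.78449612  0.18380456]
```

Call:
{"method": "step_arm", "body": {
  "moves": [
    {"rx":0,"ry":0,"rz":3,"dx":0,"dy":0,"dz":0,"gripper":-1},
    {"rx":0,"ry":0,"rz":0,"dx":0,"dy":0,"dz":0,"gripper":-1}
  ]
}}

```text
clock: 37.28
tcp_pos: [0.4482, 0.2923, 0.1659]
orientation: [1.518, 2.748, 0.005]
contact_force: [5.4, 1.8, 6.6]
grip_width: 0.021
gripper_force: 68.6
```

```bash
python3 - <<'E'
from m import *
plan(.448,.290,.165,35)
print(r.get_obs()['moment'])
E
```

```text
t 37.27 tcp [0.4482 0.2923 0.1659] x [-0.533  0.846 -0.   ] y [0.846 0.533 0.004] z [ 0.003  0.002 -1.   ] F [5.4 1.8 6.6] w 0.021 gf 68.56797695159912 j [-0.84  0.35  0.17  1.99 -0.08  0.81 -0.06]
rz -2.8 shift [-1.7 -1.5  0.9]
[ 0.51914183 -0.92906545  1.00935924]
```

Torque has risen at the hard stop and the seat is on the rim. I'll release and check.

Call:
{"method": "step_arm", "body": {
  "moves": [
    {"rx":0,"ry":0,"rz":0,"dx":0,"dy":0,"dz":0,"gripper":1},
    {"rx":0,"ry":0,"rz":0,"dx":0,"dy":0,"dz":0,"gripper":1},
    {"rx":0,"ry":0,"rz":0,"dx":0,"dy":0,"dz":0,"gripper":1},
    {"rx":0,"ry":0,"rz":0,"dx":0,"dy":0,"dz":0,"gripper":1},
    {"rx":0,"ry":0,"rz":0,"dx":0,"dy":0,"dz":0,"gripper":1},
    {"rx":0,"ry":0,"rz":0,"dx":0,"dy":0,"dz":-30,"gripper":1},
    {"rx":0,"ry":0,"rz":0,"dx":0,"dy":0,"dz":-50,"gripper":1},
    {"rx":0,"ry":0,"rz":0,"dx":0,"dy":0,"dz":-40,"gripper":1},
    {"rx":0,"ry":0,"rz":0,"dx":40,"dy":0,"dz":0,"gripper":1},
    {"rx":0,"ry":0,"rz":0,"dx":50,"dy":0,"dz":0,"gripper":1},
    {"rx":0,"ry":0,"rz":0,"dx":50,"dy":0,"dz":0,"gripper":1},
    {"rx":0,"ry":0,"rz":0,"dx":50,"dy":0,"dz":0,"gripper":1},
    {"rx":0,"ry":0,"rz":0,"dx":50,"dy":0,"dz":0,"gripper":1},
    {"rx":0,"ry":0,"rz":0,"dx":50,"dy":0,"dz":0,"gripper":1},
    {"rx":0,"ry":0,"rz":0,"dx":0,"dy":0,"dz":0,"gripper":1}
  ]
}}

```text
clock: 39.15
tcp_pos: [0.2889, 0.5406, 0.2842]
orientation: [-1.511, -2.752, 0.0]
contact_force: [0.7, -0.2, -0.7]
grip_width: 0.0854
gripper_force: 0.0
```

```bash
python3 - <<'E'
from m import *
T=r.grab_frame('top');S=r.grab_frame('scene'); st()
x=np.hstack([cv2.resize(T[80:280,185:485],None,fx=1.3,fy=2.0)[:400],cv2.resize(S[215:305,390:480],(400,400),interpolation=cv2.INTER_CUBIC)]);cv2.imwrite('pics/c9.png',x)
E
```

```text
t 39.25 tcp [0.293  0.5369 0.2844] x [-0.531  0.847 -0.001] y [ 0.847  0.531 -0.001] z [-0.    -0.001 -1.   ] F [ 0.4 -0.2  0.5] w 0.0854 gf 0.0 j [-1.22  0.35  0.05  1.68 -0.02  1.12 -0.6 ]
```

View pics/c9.png

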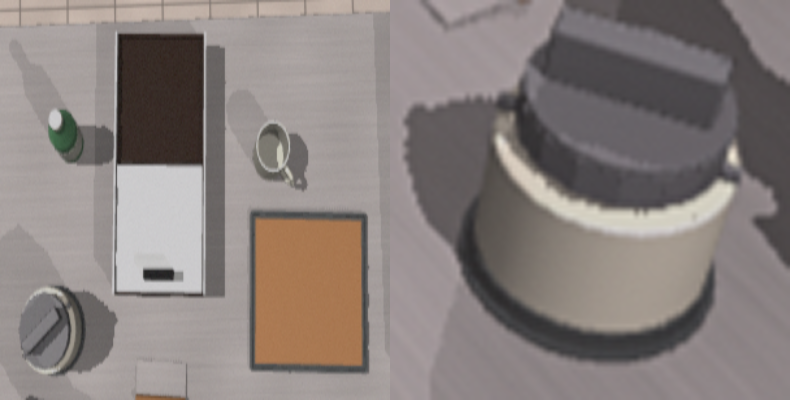

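The lid sits level with its bar parallel to the line through the marks at (508,103) and (737,172). The cover is shut and the sheet is empty.

```bash
python3 -c "
from bench import r
print(r.hand_in())"
```

```text
the job is handed in; nothing more can be done
None
```

The job is handed in: both rolls present are in the box with its cover slid fully shut, and the canister lid is screwed to its stop with the bar lined up with the marks; wrist force read 41 N once as the first roll was set down, and I don't know whether that counts against the 40 N pressing limit.

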